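Start a jack screw in its threaded boss

ROBOT

A 6-joint arm with a two-finger parallel gripper is mounted at the origin on the work surface. World frame = base frame: x ahead of the robot, y to its left, z up, the work surface at z = 0. Lengths are in m, angles in rad, forces in N, time in s.
With the tool pointing down it reaches from about 0.375 to 0.9 m from the base axis. Payload 3.1 kg.
Tool frame: the origin (TCP) lies midway between the tips of the shut fingers; the grasp point (between the pads) lies 19 mm behind it (manip.hold_point_z is the distance from the TCP to the grasp point, in m); x points along the fingers, y is the direction in which the jaws open and shut, and the axes are right-handed (so a half turn about x gives the same grasp; the last joint's range is limited). The gripper opens to 85 mm and grips with 20 to 120 N. Pads are 22 mm wide; open, the fingers measure 114 mm over their backs; the gripper's body (76 mm by 85 mm) begins 54 mm behind the grasp point. The pads swing forward as they close: fully open they stand 13 mm farther back than shut.
Start: joints at [-1.377, 0.527, 1.433, -0, 1.181, -0.178], TCP at [0.227, -0.582, 0.231] pointing down, gripper open.
Joint ranges: [-3.08, 3.08], [-0.75, 2.2], [0.22, 2.44], [-1.43, 4.57], [0, 2.65], [-2.85, 2.85]. Speed limits (rad/s): [2.79, 2.79, 3.14, 3.14, 3.14, 3.14].

INTERFACE

Orientations are given as a unit quaternion [x, y, z, w].
In Python, from station import manip, snapshot gives the robot as it stands.
- The arm moves only by the tool play_rows, never from a script. Its argument "series" is a list of rows, each a list of 4 numbers: the shift along the tool's x, y, z in m, then the turn about the tool's x in degrees. In form: [[tx, ty, tz, spin], ...]. A call has 1 to 20 rows; each row is the pose to reach, as a shift and turn from the pose measured when the call began, along the tool's axes at that moment; what a row does not reach only later rows make up. A row lasts 1/10 s, in which the tool goes at most 50 mm and 8.59 degrees, less where a joint would pass 70% of its speed; a pose out of reach is approached as far as the arm can. A call with a gripper value outside its range is refused whole. "claw" is the opening in per cent of the stroke, from 0 (shut) to 100 (fully open), set as the call begins (left out, the last holds). The fingers move at their own pace and stop on an object; "force" is the grip in N (left out, the last holds). Time passes only in rows, so rows that repeat a pose let the fingers close. It gives the time, the measured TCP pose, the force and the opening at its end, in the units of the state.
- manip.sense(): the state, without advancing time (a new reading comes with each control period).
- snapshot(name): name is "side" or "top" or "wrist"; returns a dict with "image" (480x640x3 uint8, blue, green, red), "depth" (480x640 float32, m along the optical axis (not along the pixel's ray), 0 where there is no reading), "fov_y" (degrees; the focal length in pixels is half the picture's height over the tangent of half this angle, whatever the lens; pixels are square), "cx", "cy" (the principal point, pixels), "dist" ([k1, k2, p1, p2, k3] as OpenCV has them; the pictures are not rectified), "R" (3x3) and "t" (3): a world point X has camera coordinates R X + t. Camera axes: x right, y down, z forward; pixel columns grow to the right and rows downward; lengths in m; the calibration is good to about 2 mm. A picture is of the moment at which its call begins.
- manip.sign_off(): hands the job in, once; it reports no verdict.
The state is a dict: "t": time; "q": joint angles; "qd": joint speeds; "tau": joint torques, N m; "tcp_pos": TCP position; "tool_rot": TCP orientation; "force": force on the tool from outside, world axes, zero at the start; "ft_torque": the same for the moment, N m; "finger_gap": opening from 0.0 (shut) to 1.0 (fully open).
Only numpy, scipy, OpenCV 4.12 (cv2) and the standard library are available. Lean on these libraries where they do the work, as an engineer would, in place of code of your own. Each camera call takes 0.05 s, during which the arm holds its last target.

TASK

Take the screw with the flat oblong head out of the wooden rack and stand it upright in the threaded boss of the jack base, resting on the thread with its head square across the long foot of the base. Turn it backward (counter-clockwise seen from above) until it climbs to the end of the thread and you feel it drop, then screw it forward (clockwise) one full turn so that it is started. Finish while gripping the screw's head, holding it there started and upright; leave everything else on the bench where it is.

Things in the scene. Friction and masses are not known exactly. Their poses are not given: they have to be found in the camera images.
- screw: Steel jack screw, 100 mm tall, 0.3 kg, standing upright in a rack hole. Origin: centre of its lower end, z up the screw. Pilot 20 mm in diameter, its lowest 6 mm tapered to 13 mm; right-hand two-start thread (28 mm over the crests) from 25 mm up; flange 27 mm across at 61 to 66 mm; then the oblong head. The same again after a half turn. When let go on the thread, friction keeps it from turning.
- screw_head (a point): Centre of the screw's oblong head, on its axis, 83 mm above its lower end. Head 36 mm along x, 16 mm thick along y, 34 mm high (local z 66 to 100 mm), four flat sides; can be gripped across thickness or length. Fingers closed to 1 to 2 mm wider than the head turn the screw and leave it free to rise or fall by its own weight.
- screw_thread (a point): Lower end of one of the screw's two threads, on its +x side, 27 mm above its lower end (the other end is opposite, at -x). Lead 16 mm a turn: the threads are 8 mm apart.
- jack_base: Dark steel jack base, bolted down. Foot 150 mm long (x), 70 mm wide (y), 12 mm high; origin at the centre of its underside, z up. At the centre a round boss, 56 mm outside, top 66 mm high. Height of the screw's lower end in this frame, about: set on the thread with its head square across the foot 33 mm; backed up to the thread's end 37 mm; after the drop 29 mm; one turn forward from there 13 mm.
- boss_mouth (a point): Centre of the boss's open top, on its axis, 66 mm above the bench. Bore 31 mm wide with a right-hand two-start inner thread, 22 mm across its crests (1 mm radial play round the screw's pilot), lead 16 mm a turn, starting 4 mm below the mouth.
- thread_end (a point): Blunt upper end of one of the boss's two inner threads, on the base's +x side, 62 mm above the bench (the other is opposite, at -x). The screw turned backward climbs 4 mm per quarter turn and falls 8 mm once its head has come in line with the long foot and 5 to 20 degrees past it, if held loosely.
- rack: Wooden rack, fixed, 220 mm long (x), 66 mm wide (y), 55 mm high; origin at the centre of its underside. Three round holes 32 mm wide, their floor 10 mm above the bench, at -72, 0 and +72 mm along x. They hold the screw, a hex-headed bolt and a round-headed pin in any order; the heads of the other two end 86 to 88 mm above the bench.
- hexbolt: Hex-headed steel bolt standing in the rack, 76 mm tall, 35 mm across the head's corners; origin at its lower end. Leave alone.
- drift: Round-headed steel pin standing in the rack, 78 mm tall, head 33 mm; origin at its lower end. Leave alone.
- ujoint: Steel universal-joint cross, 90 by 90 mm, 26 mm high, lying on the bench; origin at the centre of its underside. Leave alone.
- wrench: Steel wrench, 170 mm long, lying flat between rack and jack base. Leave alone.
- bearing_race: Steel ring, 52 mm across, 18 mm high; origin at the centre of its underside. Leave alone.
- spraycan: Can, 56 mm across, 170 mm tall; origin at the centre of its underside. Leave alone.
- tube_offcut: Upright piece of steel tube, 64 mm across, 70 mm tall; origin at the centre of its underside. Leave alone.
- shim_pack: Flat brass block, 60 by 40 by 12 mm; origin at the centre of its underside. Leave alone.
Not all that is in view belongs to the job. Leave any pink look-alike of the screw alone.

How it is judged:
On the way, in this order (a step that is already met when the one before it is completed fails the run):
1. the screw stands upright in the boss, resting on the thread, its head roughly square across the foot (within about 45 degrees) (z of screw in the frame of jack_base between 0.03 and 0.0357 m and angle between the x axis of screw and the x axis of jack_base, either way round above 0.78 rad and horizontal distance between screw and jack_base below 0.003 m and angle between screw's own z axis and vertical below 0.12 rad and contact force between screw and jack_base above 0.3 N and linear speed of screw below 0.02 m/s), for 0.3 s.
2. the screw is backed up to the end of the thread (z of screw in the frame of jack_base between 0.0353 and 0.039 m and angle between the x axis of screw and the x axis of jack_base, either way round below 0.6 rad and horizontal distance between screw and jack_base below 0.003 m and angle between screw's own z axis and vertical below 0.12 rad and contact force between screw and jack_base above 0.3 N), for 0.04 s.
3. the screw has dropped by a thread (z of screw in the frame of jack_base between 0.0268 and 0.031 m and angle between the x axis of screw and the x axis of jack_base, either way round below 0.75 rad and horizontal distance between screw and jack_base below 0.003 m and angle between screw's own z axis and vertical below 0.12 rad), for 0.1 s.
At the end, for the whole second after the job is handed in: The screw is one turn into the thread from where it dropped (its lower end 10 to 16.5 mm above the bench, i.e. one turn within about 70 degrees), on the boss's axis within 3 mm, upright within 0.08 rad, at rest, and the fingers still grip it (more than 3 N) (z of screw in the frame of jack_base between 0.01 and 0.0165 m and horizontal distance between screw and jack_base below 0.003 m and angle between screw's own z axis and vertical below 0.08 rad and contact force between the fingers and screw above 3 N and linear speed of screw below 0.01 m/s); the arm keeps its last pose, push and grip.
It fails at once if the hex bolt or the round-headed pin in the rack is shifted by more than 25 mm (distance of any of hexbolt, drift from where it was at the start of the episode above 0.025 m).
It fails at once if something else lying on the bench is shifted by more than 25 mm (distance of any of ujoint, wrench, bearing_race, spraycan, tube_offcut, shim_pack from where it was at the start of the episode above 0.025 m).
It also fails if it takes over 67 s, if anything falls off the work surface, if the arm or the gripper's body presses on something with over 40 N, if the wrist force passes 120 N, or if a joint passes its speed limit or range.

## Working session

There is one attempt and no reset: what is moved stays moved. The work goes in short steps, Python scripts to look and compute and a tool call to move; the robot and the scene stay as the last step left them, time stands still between calls to the robot, and variables do not carry over. Pictures are saved under pics/ and viewed, and the job is handed in when it is done.

Besides the shell and the picture viewer there is one more tool, called after "Call:" as name([rows], argument=value, ...), one row to a line, values as JSON. play_rows: Moves the arm, as the interface text tells. Its arguments: {"type":"object","properties":{"series":{"type":"array","items":{"type":"array","items":{"type":"number"}}},"claw":{"type":"number"},"force":{"type":"number"}},"required":["series"]}

```bash
ls; mkdir -p pics
python3 - <<'E'
from station import manip, snapshot
import cv2,numpy as np,pickle
print(manip.sense()); print([a for a in dir(manip) if a[0]!='_'], manip.hold_point_z)
for n in ['side','top','wrist']:
    s=snapshot(n); cv2.imwrite(f'pics/{n}0.png',s['image']); pickle.dump(s,open(f'{n}0.pkl','wb'))
    print(n,s['fov_y'],s['cx'],s['cy'],s['dist'],s['R'],s['t'])
E
```

```text
pics
{'t': 0.0, 'q': array([-1.37754268e+00,  5.28479585e-01,  1.43388242e+00,  2.34838271e-06,
        1.18141896e+00, -1.78526839e-01]), 'qd': array([ 9.34008146e-04,  7.61084265e-05,  4.45846608e-04, -1.31196859e-03,
       -1.82475243e-03, -4.16937342e-04]), 'tau': array([ 3.19894407e-04, -4.42341828e+01, -1.78025651e+01, -1.98696875e-04,
        8.45996401e-03, -1.38157031e-05]), 'tcp_pos': array([ 0.22692039, -0.581587  ,  0.23033171]), 'tool_rot': array([-0.69491953, -0.13146182,  0.69492939, -0.12991449]), 'force': array([ 0.14965317,  0.14974862, -0.7676124 ]), 'ft_torque': array([ 0.03906632,  0.00823364, -0.03903469]), 'finger_gap': 0.9989661326369622}
['PlanningError', 'hold_point_z', 'sense', 'sign_off'] 0.0187
side 51.61538781334426 313.7542498566221 236.4338741713878 [-0.00582582  0.          0.          0.          0.        ] [[-0.82546558 -0.56409245 -0.02015639]
 [-0.30334878  0.47345429 -0.82693443]
 [ 0.47601059 -0.67649149 -0.56193698]] [0.47562918 0.24324211 1.06710123]
top 51.961147810905246 316.1121235047616 244.56216011350736 [-0.1404202  0.         0.         0.         0.       ] [[ 0.01762319 -0.99983254 -0.00493007]
 [-0.9848253  -0.0165068  -0.17276182]
 [ 0.17265151  0.00789987 -0.98495129]] [-0.00213994  0.54846427  1.04997206]
wrist 67.63682233924627 321.44294782552544 236.6656731590238 [-0.02888531  0.          0.          0.          0.        ] [[ 0.36287721 -0.93183589 -0.00141827]
 [-0.89494443 -0.34893409  0.27806378]
 [-0.25960469 -0.09963373 -0.96056157]] [-0.62263051 -0.03540837  0.37998059]
```

View pics/top0.png

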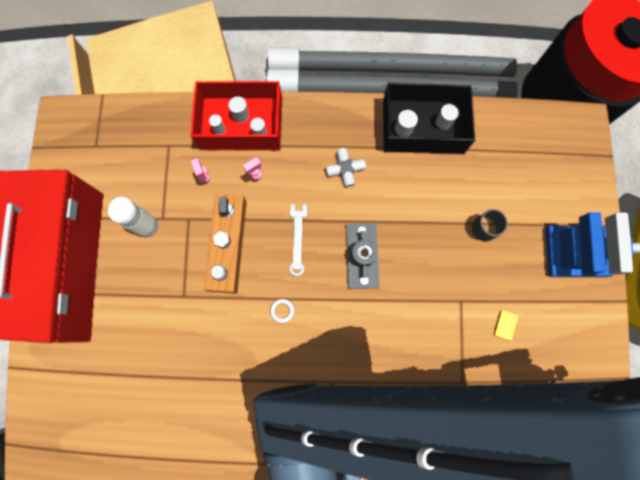

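View pics/side0.png

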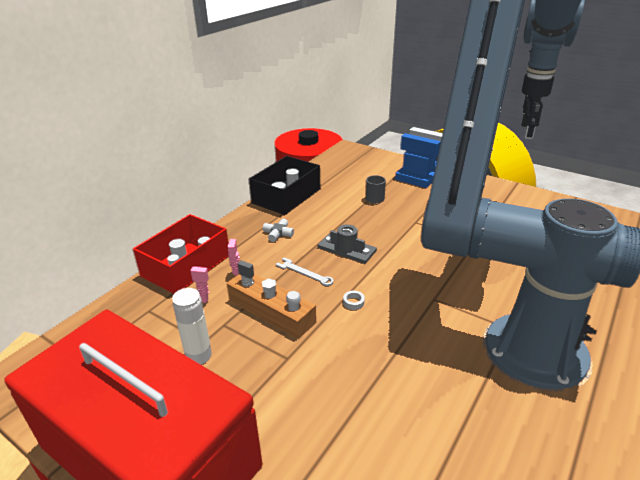

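View pics/wrist0.png

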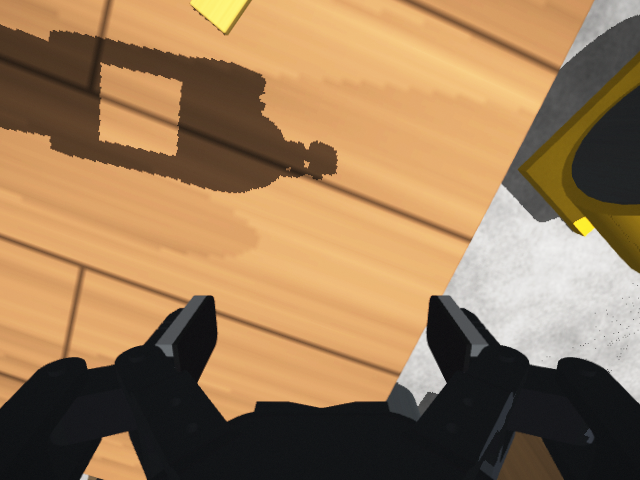

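Candidates for the screw in the top view: dark oblong head in the rack (224,205), hex head (221,239), round head (218,272), pink look-alikes (200,170) and (253,168), and cylinders in the bins. I choose the dark oblong head and will check it in a crop.

```bash
cat > h.py <<'E'
import numpy as np,cv2,pickle
def K(s):
    f=240/np.tan(np.radians(s['fov_y'])/2); return np.array([[f,0,s['cx']],[0,f,s['cy']],[0,0,1.]])
def ray(s,px):
    u=cv2.undistortPoints(np.array(px,float).reshape(-1,1,2),K(s),np.array(s['dist'],float)).reshape(-1,2)
    d=np.c_[u,np.ones(len(u))]@s['R']; return -s['R'].T@s['t'],d
def plane(s,px,z):
    c,d=ray(s,px); return c+d*((z-c[2])/d[:,2])[:,None]
def proj(s,X):
    r,_=cv2.Rodrigues(np.array(s['R'])); return cv2.projectPoints(np.array(X,float).reshape(-1,1,3),r,np.array(s['t'],float),K(s),np.array(s['dist'],float))[0].reshape(-1,2)
def cloud(s):
    v,u=np.mgrid[0:480,0:640]; px=np.c_[u.ravel(),v.ravel()].astype(float)
    c,d=ray(s,px); return (c+d*s['depth'].ravel()[:,None]).reshape(480,640,3)
def two(s1,p1,s2,p2):
    c1,d1=ray(s1,p1);c2,d2=ray(s2,p2);d1=d1[0]/np.linalg.norm(d1);d2=d2[0]/np.linalg.norm(d2)
    a=np.linalg.lstsq(np.c_[d1,-d2],c2-c1,rcond=None)[0]; A=c1+a[0]*d1;B=c2+a[1]*d2
    return (A+B)/2,np.linalg.norm(A-B)
E
python3 - <<'E'
from h import *
s=pickle.load(open('top0.pkl','rb'));t=pickle.load(open('side0.pkl','rb'))
a=cv2.resize(s['image'][180:300,190:270],None,fx=5,fy=5,interpolation=2)[:600]
b=cv2.resize(t['image'][215:335,215:330],None,fx=5,fy=5,interpolation=2)
o=cv2.resize(s['image'][210:300,330:400],None,fx=5,fy=5)
o=np.vstack([o,np.zeros((600-450,350,3),np.uint8)])
cv2.imwrite('pics/crop1.png',np.hstack([a,o])); cv2.imwrite('pics/crop2.png',b)
C=cloud(s)
for z0,z1 in [(0.02,0.2)]:
  for n,(u0,u1,v0,v1) in dict(screw=(212,236,193,218),hexb=(210,232,230,250),drift=(208,230,262,284)).items():
    P=C[v0:v1,u0:u1].reshape(-1,3); print(n,np.percentile(P[:,2],[0,50,100])); Q=P[P[:,2]>P[:,2].max()-.01]; print(len(Q),Q.mean(0),Q.min(0),Q.max(0))
# coarse
print(plane(s,[[221,243],[365,252],[297,240],[283,311],[131,216]],0.05))
E
```

```text
screw [-0.00619909  0.055337    1.12891447]
2 [ 0.35889994 -0.00138084  1.12891447] [ 0.35889994 -0.00138084  1.12891447] [ 0.35889994 -0.00138084  1.12891447]
hexb [0.00878686 0.0561413  1.12891447]
1 [ 0.35889994 -0.00138084  1.12891447] [ 0.35889994 -0.00138084  1.12891447] [ 0.35889994 -0.00138084  1.12891447]
drift [0.00942165 0.05614422 1.12891447]
4 [ 0.35889994 -0.00138084  1.12891447] [ 0.35889994 -0.00138084  1.12891447] [ 0.35889994 -0.00138084  1.12891447]
[[ 0.54800379  0.22030616  0.05      ]
 [ 0.53307729 -0.10155676  0.05      ]
 [ 0.55762977  0.05004487  0.05      ]
 [ 0.39976801  0.07686662  0.05      ]
 [ 0.60759002  0.43427766  0.05      ]]
```

View pics/crop1.png

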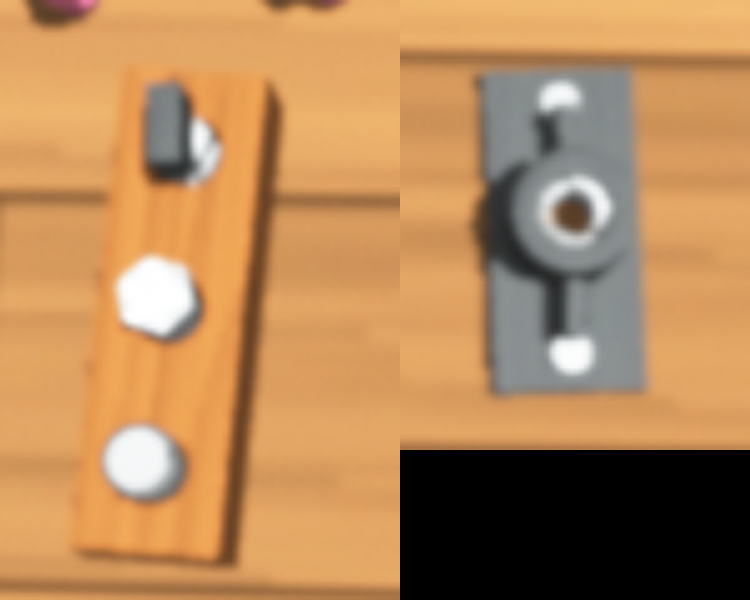

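View pics/crop2.png

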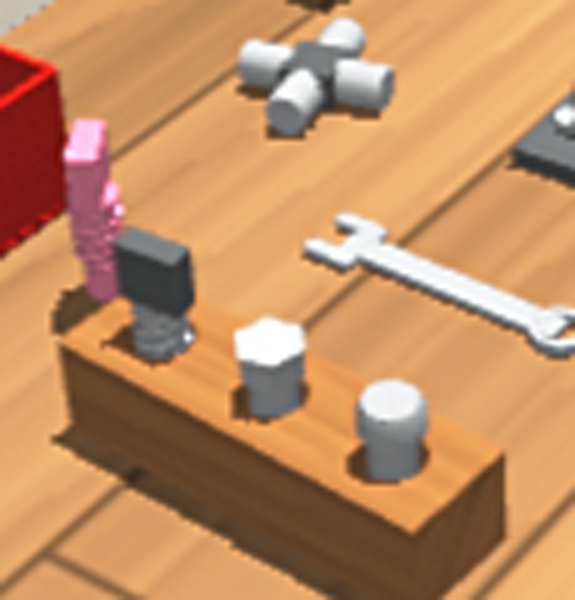

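The crop confirms it: dark oblong head over steel threads at the rack's far end, with hex head mid and round head near. The base's foot runs roughly along world x. Next I compute moves for close wrist views.

```bash
cat >> h.py <<'E'
from scipy.spatial.transform import Rotation as Ro
def tool(st): return np.array(st['tcp_pos']),Ro.from_quat(st['tool_rot']).as_matrix()
def shift(st,target): p,R=tool(st); return R.T@(np.array(target)-p)
def yaw(st):
    _,R=tool(st); return np.degrees(np.arctan2(R[1,1],R[0,1])) # heading of tool y (jaw axis) in world
E
python3 - <<'E'
from h import *
from station import manip
w=pickle.load(open('wrist0.pkl','rb')); st=manip.sense(); p,R=tool(st)
print(R, yaw(st)); c=-w['R'].T@w['t']; print('cam in tool',R.T@(c-p)); print('cam axes in tool',R.T@w['R'].T)
s=pickle.load(open('top0.pkl','rb'));t=pickle.load(open('side0.pkl','rb'))
# base corners at z=.012 in top; crop px-> /5
cor=np.array([[482,75],[632,68],[646,390],[490,393]])/5.; cor[:,0]+=330-80; cor[:,1]+=210
print(plane(s,cor,0.012),plane(s,[[250+575/5+0.,210+211/5]],0.066))
print('boss',plane(s,[[330+(575-400)/5,210+211/5]],0.066))
h=np.array([[150,88],[184,84],[188,165],[148,165]])/5+[190,180]; print('head top',plane(s,h,0.11))
rk=np.array([[128,68],[270,75],[218,560],[78,550]])/5+[190,180]; print('rack',plane(s,rk,0.055))
E
```

```text
[[-3.47368945e-04  3.63290030e-01 -9.31676034e-01]
 [ 1.64845402e-03 -9.31674617e-01 -3.63290092e-01]
 [-9.99998581e-01 -1.66202080e-03 -2.75232084e-04]] -68.69758306142582
cam in tool [-0.14339227 -0.00150566 -0.07129595]
cam axes in tool [[-2.43872623e-04 -2.78327708e-01  9.60486141e-01]
 [ 9.99999872e-01 -4.93504465e-04  1.10898659e-04]
 [ 4.43138030e-04  9.60486045e-01  2.78327793e-01]]
[[ 0.60192477 -0.06186064  0.012     ]
 [ 0.60648215 -0.13163869  0.012     ]
 [ 0.45683225 -0.1376114   0.012     ]
 [ 0.45441693 -0.06658971  0.012     ]] [[ 0.53005125 -0.10007157  0.066     ]]
boss [[ 0.53005125 -0.10007157  0.066     ]]
head top [[0.63667665 0.21550892 0.11      ]
 [0.63861989 0.20080376 0.11      ]
 [0.6028168  0.19716689 0.11      ]
 [0.60259367 0.21446693 0.11      ]]
rack [[0.66097647 0.23788677 0.055     ]
 [0.65839488 0.1726019  0.055     ]
 [0.43864359 0.18607739 0.055     ]
 [0.44163429 0.24845577 0.055     ]]
```

Call:
play_rows([
  [-0.01, -0.03, -0.04, 6],
  [-0.01, -0.06, -0.08, 12],
  [-0.01, -0.09, -0.12, 17.7],
  [-0.01, -0.12, -0.16, 17.7],
  [-0.01, -0.15, -0.2, 17.7],
  [-0.01, -0.18, -0.24, 17.7],
  [-0.01, -0.21, -0.28, 17.7],
  [-0.01, -0.24, -0.325, 17.7],
  [-0.01, -0.27, -0.365, 17.7],
  [-0.01, -0.3, -0.405, 17.7],
  [-0.01, -0.33, -0.445, 17.7],
  [-0.01, -0.339, -0.457, 17.7],
  [-0.01, -0.339, -0.457, 17.7],
  [-0.01, -0.339, -0.457, 17.7],
  [-0.01, -0.339, -0.457, 17.7],
], claw=100)

```text
t: 1.65
tcp_pos: [0.529, -0.1007, 0.2411]
tool_rot: [-0.706, -0.022, 0.707, -0.021]
force: [0.2, 0.3, -0.0]
finger_gap: 0.996
```

Run:
```python
from h import *
from station import manip,snapshot
st=manip.sense(); print(st['t'],st['tcp_pos'],yaw(st),st['q'],st['qd'])
s=snapshot('wrist'); pickle.dump(s,open('wrist1.pkl','wb')); cv2.imwrite('pics/wrist1.png',s['image'])
print(proj(s,[[.53,-.1,.066],[.455,-.1,.012],[.605,-.1,.012]]))
```

```text
1.65 [ 0.52899627 -0.10074475  0.24105614] -86.46036430992947 [-3.96365142e-01  3.99728780e-01  1.63760096e+00  1.11010928e-03
  1.10585458e+00  1.11215357e+00] [-0.01518217 -0.00186011 -0.00127839  0.0025128   0.00011108  0.00323001]
[[322.56130159 212.63346305]
 [318.27892027 268.13137705]
 [327.1387966  127.56998866]]
```

View pics/wrist1.png

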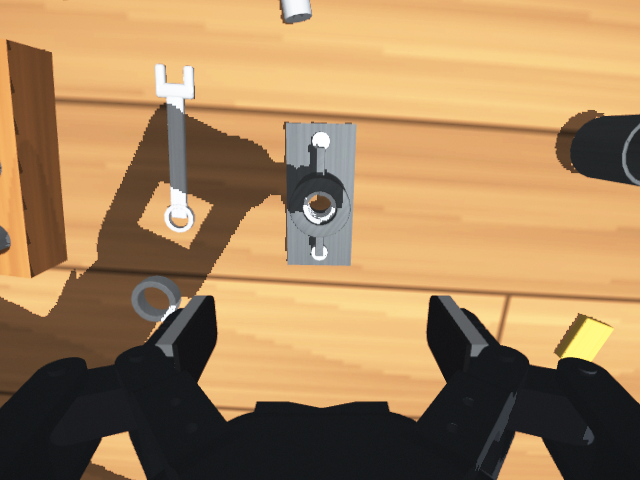

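Run:
```python
from h import *
s=pickle.load(open('wrist1.pkl','rb'))
c=cv2.resize(s['image'][115:275,270:370],None,fx=3.7,fy=3.7,interpolation=2)
e=cv2.resize(s['image'][165:250,278:363],None,fx=5,fy=5,interpolation=2)
e=np.vstack([e,np.zeros((c.shape[0]-e.shape[0],e.shape[1],3),np.uint8)])
cv2.imwrite('pics/c3.png',np.hstack([c,e]))
```

```text
(no output)
```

View pics/c3.png

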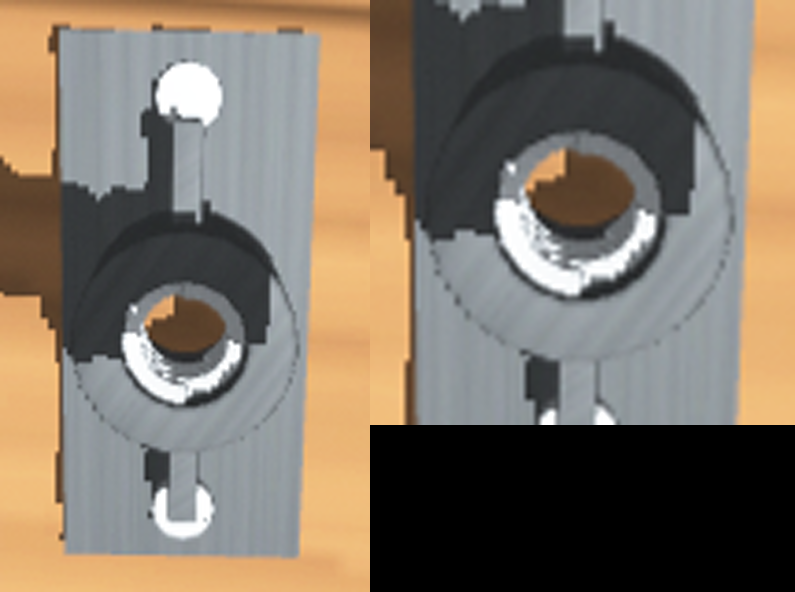

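Run:
```python
from h import *
s=pickle.load(open('wrist1.pkl','rb'))
print(plane(s,[[319.9,207.8],[320.1,207.3]],.066))
c=np.array([[58,30],[320,35],[298,556],[65,553]])/3.7+[270,115]
P=plane(s,c,.012);print(P,P.mean(0)); 
for a,b in((3,0),(2,1)): d=P[b]-P[a];print(np.degrees(np.arctan2(d[1],d[0])),np.linalg.norm(d))
d=P[0]-P[1];print(np.degrees(np.arctan2(d[1],d[0]))-90)
t=pickle.load(open('side0.pkl','rb'));tt=pickle.load(open('top0.pkl','rb'))
c=cv2.resize(t['image'][215:265,315:380],None,fx=9,fy=9,interpolation=2);cv2.imwrite('pics/c4.png',c)
print(proj(t,[[.53,-.1,.066],[.535,-.1,.066]]))
st=dict(tcp_pos=[0.529,-0.10075,0.24105])
```

```text
[[ 0.5343117  -0.09731885  0.066     ]
 [ 0.53478235 -0.09747171  0.066     ]]
[[ 0.60676084 -0.05856589  0.012     ]
 [ 0.60978912 -0.12895451  0.012     ]
 [ 0.46058928 -0.13550558  0.012     ]
 [ 0.45723138 -0.06576734  0.012     ]] [ 0.53359265 -0.09719833  0.012     ]
2.7572764614148473 0.14970277134099033
2.5141286139833876 0.14934359208216036
2.463479080701319
[[348.0213935  229.28135178]
 [346.44650696 228.73730537]]
```

View pics/c4.png

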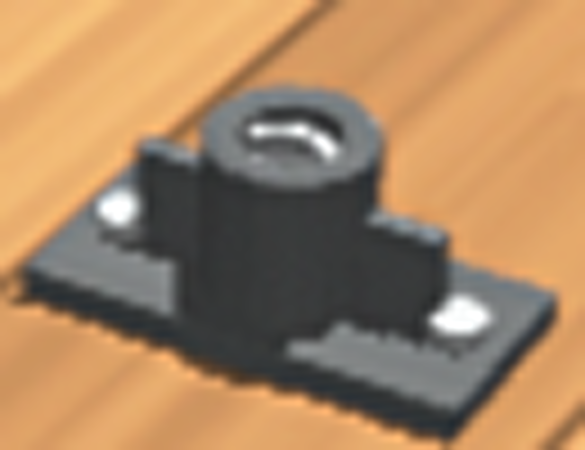

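Call:
play_rows([
  [0, -0.05, -0.018, 0],
  [0, -0.09, -0.036, 0],
  [0, -0.135, -0.05, 0],
  [0, -0.18, -0.066, 0],
  [0, -0.225, -0.082, 0],
  [0, -0.27, -0.1, 0],
  [0, -0.302, -0.11, 0],
  [0, -0.302, -0.11, 0],
  [0, -0.302, -0.11, 0],
  [0, -0.302, -0.11, 0],
])

```text
t: 2.7
tcp_pos: [0.6201, 0.2052, 0.2413]
tool_rot: [-0.706, -0.021, 0.707, -0.021]
force: [-0.3, 0.9, 0.4]
finger_gap: 1.001
```

Run:
```python
from h import *
from station import manip,snapshot
st=manip.sense(); print(st['t'],st['tcp_pos'],yaw(st),st['q'],st['qd'])
s=snapshot('wrist'); pickle.dump((s,manip.sense()),open('wrist2.pkl','wb')); cv2.imwrite('pics/wrist2.png',s['image'])
u,v=proj(s,[[.62,.207,.11]])[0];print(u,v);u=int(u);v=int(v)
cv2.imwrite('pics/c5.png',cv2.resize(s['image'][v-60:v+60,u-60:u+60],None,fx=5,fy=5,interpolation=2)); print(u-60,v-60)
```

```text
2.7 [0.62009007 0.20523998 0.24130345] -86.61321755566006 [1.48353593e-01 5.57032810e-01 1.34507317e+00 1.17567403e-03
 1.24126008e+00 1.65965709e+00] [-0.00881623 -0.0055138  -0.0005529   0.0039837  -0.0010598   0.00165112]
321.161078107191 225.66900784253644
261 165
```

View pics/wrist2.png

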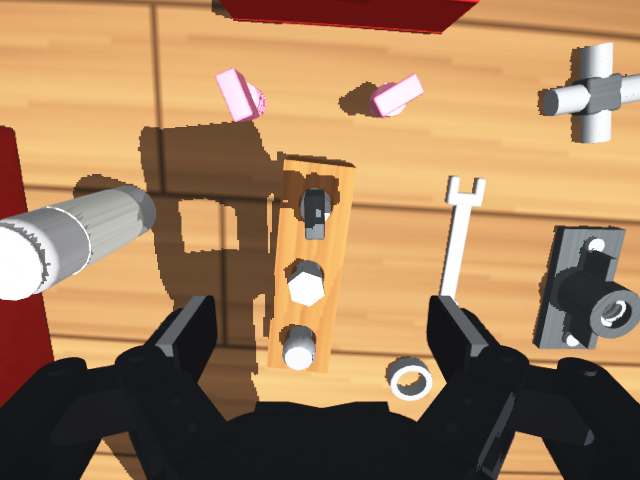

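View pics/c5.png

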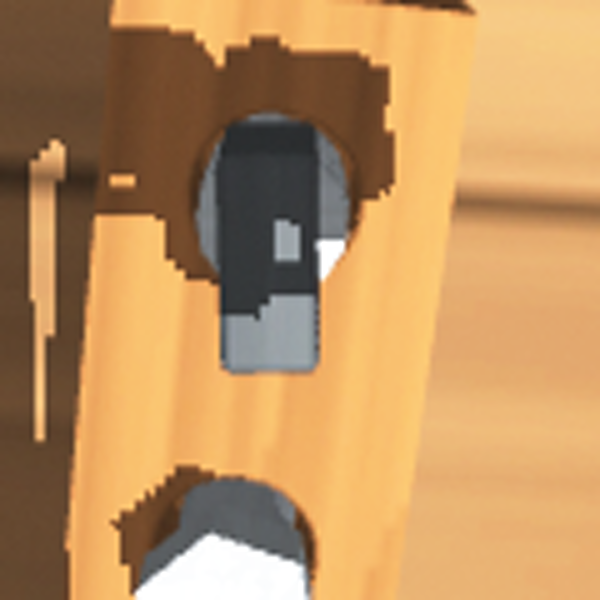

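Run:
```python
from h import *
s,_=pickle.load(open('wrist2.pkl','rb')); C=cloud(s)
print(plane(s,[[314.8,217.2]],.11))
for v,u in [(20,100),(60,500),(180,200),(290,480),(170,540)]: print(C[v,u])
print('head',C[203:240:4,315])
print('rack top',C[165:260:15,288], C[300:360:15,330])
print('pinhead hex',C[286,308],C[349,300])
t=pickle.load(open('top0.pkl','rb')); C=cloud(t); 
for v,u in [(300,450),(340,200),(230,320),(180,130)]: print('top',C[v,u])
for n,px in dict(hexb=(307,286),drift=(300,351)).items(): print(n,plane(s,[px],.087))
print('top hex,drift',plane(t,[[190+157/5,180+294/5],[190+138/5,180+461/5]],.087))
```

```text
[[0.62657021 0.21239439 0.11      ]]
[0.78427924 0.43042029 0.00208304]
[ 7.71266595e-01  3.85216091e-02 -1.71547073e-04]
[0.63480865 0.33764411 0.00195985]
[ 0.52437647  0.01404502 -0.00055389]
[ 0.66711524 -0.02481976  0.00072924]
head [[0.63826362 0.21283027 0.1119428 ]
 [0.63515237 0.21266077 0.11207326]
 [0.63166173 0.21250093 0.11052626]
 [0.62843873 0.21233012 0.11039809]
 [0.62521882 0.21215756 0.11037938]
 [0.62191247 0.21198506 0.1100999 ]
 [0.61876802 0.21180844 0.11053888]
 [0.6157298  0.21162998 0.11140176]
 [0.6122568  0.21145524 0.11075315]
 [0.60839889 0.21128064 0.10894316]]
rack top [[0.66084126 0.23949955 0.05597581]
 [0.64730007 0.23905752 0.05585542]
 [0.63343119 0.2386144  0.05566087]
 [0.61916567 0.23818636 0.05518911]
 [0.60467583 0.2377015  0.05529993]
 [0.58997532 0.23717423 0.05583995]
 [0.57471053 0.23669426 0.05568894]] [[0.52968187 0.19288041 0.05675543]
 [0.51228152 0.1917133  0.05565568]
 [0.49494008 0.19057341 0.05564466]
 [0.47640628 0.1893306  0.05457253]]
pinhead hex [0.55697985 0.21526746 0.08638581] [0.49329037 0.21968799 0.08982224]
top [ 0.43223754 -0.30398791 -0.00183347]
top [ 0.3311425   0.26905214 -0.00093781]
top [ 0.59179606 -0.00081095 -0.00132287]
top [ 0.7099378   0.46627769 -0.00158274]
hexb [[0.55720232 0.21615911 0.087     ]]
drift [[0.48919024 0.21968297 0.087     ]]
top hex,drift [[0.55076716 0.21230413 0.087     ]
 [0.47790239 0.2169127  0.087     ]]
```

Run:
```python
from h import *
s,_=pickle.load(open('wrist2.pkl','rb'));s1=pickle.load(open('wrist1.pkl','rb'));t=pickle.load(open('top0.pkl','rb'));d=pickle.load(open('side0.pkl','rb'))
for n,z,tp,sp,wp,w in [('screw',.11,(190+167/5,180+125/5),(245.6,263.8),(314.8,217.2),s),('hex',.087,(190+157/5,180+294/5),(269,281.4),(307,286),s),('boss',.066,(365,252.2),(347.8,230),(320,207.6),s1)]:
  print(n,'top',plane(t,[tp],z)[0],'side',plane(d,[sp],z)[0],'wrist',plane(w,[wp],z)[0])
  print(' tri t-d',two(t,tp,d,sp),' t-w',two(t,tp,w,wp),' d-w',two(d,sp,w,wp))
def crop(im,u,v,r,k): return cv2.resize(im[v-r:v+r,u-r:u+r],None,fx=k,fy=k,interpolation=cv2.INTER_CUBIC)
cv2.imwrite('pics/c6.png',np.hstack([crop(t['image'],222,215,25,8),crop(d['image'],255,272,25,8)]))
```

```text
screw top [0.62033464 0.20719946 0.11      ] side [0.62163161 0.21154689 0.11      ] wrist [0.62657021 0.21239439 0.11      ]
 tri t-d (array([0.62246233, 0.20863916, 0.10725937]), np.float64(0.0031829262708280375))  t-w (array([0.62364181, 0.21134226, 0.09543092]), np.float64(0.002463902059944972))  d-w (array([0.6247934 , 0.21097567, 0.10762011]), np.float64(0.0037230554366674876))
hex top [0.55076716 0.21230413 0.087     ] side [0.55415695 0.21125455 0.087     ] wrist [0.55720232 0.21615911 0.087     ]
 tri t-d (array([0.55148672, 0.21256855, 0.08874744]), np.float64(0.0023472716555912924))  t-w (array([0.55256355, 0.2154752 , 0.07596554]), np.float64(0.001855842375909669))  d-w (array([0.55526012, 0.21399208, 0.08692597]), np.float64(0.005581532015356778))
boss top [ 0.53005125 -0.10007157  0.066     ] side [ 0.52867514 -0.09664049  0.066     ] wrist [ 0.53450112 -0.09739807  0.066     ]
 tri t-d (array([ 0.53062765, -0.10026078,  0.06326216]), np.float64(0.00029905955982627264))  t-w (array([ 0.53204165, -0.0992265 ,  0.05609355]), np.float64(0.0036118225253392224))  d-w (array([ 0.53221269, -0.09864753,  0.06317809]), np.float64(0.004153311681405271))
```

View pics/c6.png

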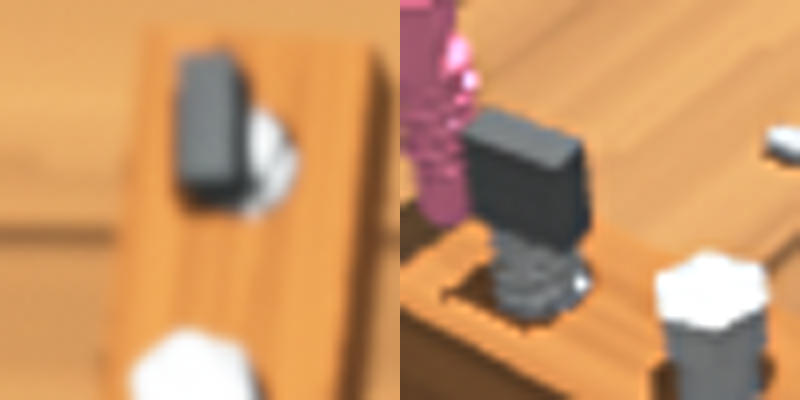

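Each camera carries a 2–4 mm offset, so I use the mean for the grasp (0.6235, 0.2105), and will compare screw and boss in the same camera afterwards.

Call:
play_rows([
  [0.03, -0.002, -0.002, 0],
  [0.06, -0.004, -0.003, 0],
  [0.09, -0.005, -0.004, 0],
  [0.12, -0.005, -0.004, 0],
  [0.14, -0.005, -0.004, 0],
  [0.155, -0.005, -0.004, 0],
  [0.162, -0.005, -0.004, 0],
  [0.162, -0.005, -0.004, 0],
  [0.162, -0.005, -0.004, 0],
  [0.162, -0.005, -0.004, 0],
])

```text
t: 3.75
tcp_pos: [0.6246, 0.2106, 0.0808]
tool_rot: [0.707, 0.021, -0.706, 0.02]
force: [0.3, 0.6, 0.4]
finger_gap: 1.001
```

Run:
```python
from h import *
from station import manip,snapshot
st=manip.sense(); print(st['t'],st['tcp_pos'],yaw(st),st['force'])
for n in ['wrist','side']:
    s=snapshot(n); pickle.dump(s,open(n+'3.pkl','wb')); cv2.imwrite(f'pics/{n}3.png',s['image'])
s=snapshot('top'); cv2.imwrite('pics/top3.png',s['image'][120:320,150:420].repeat(2,0).repeat(2,1))
```

```text
3.75 [0.62456325 0.21059334 0.08082584] -86.63875054704924 [0.27377358 0.62022112 0.43399753]
```

View pics/wrist3.png

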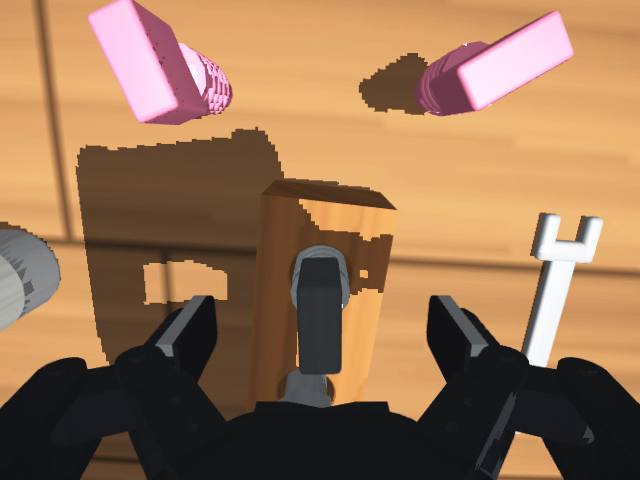

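View pics/side3.png

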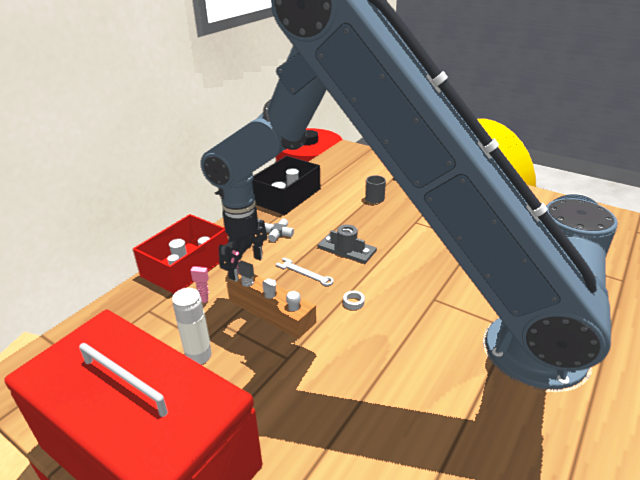

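Run:
```python
from h import *
from station import manip
s=pickle.load(open('wrist3.pkl','rb')); st=manip.sense(); p,R=tool(st)
print(proj(s,[p+R@[-.029,0,z] for z in (-.018,0,.018)]))
cv2.imwrite('pics/c7.png',cv2.resize(s['image'][230:390,240:400],None,fx=3.7,fy=3.7,interpolation=2))
```

```text
[[325.29113014 291.44816256]
 [325.17473456 336.74020245]
 [325.06422843 378.43963365]]
```

View pics/c7.png

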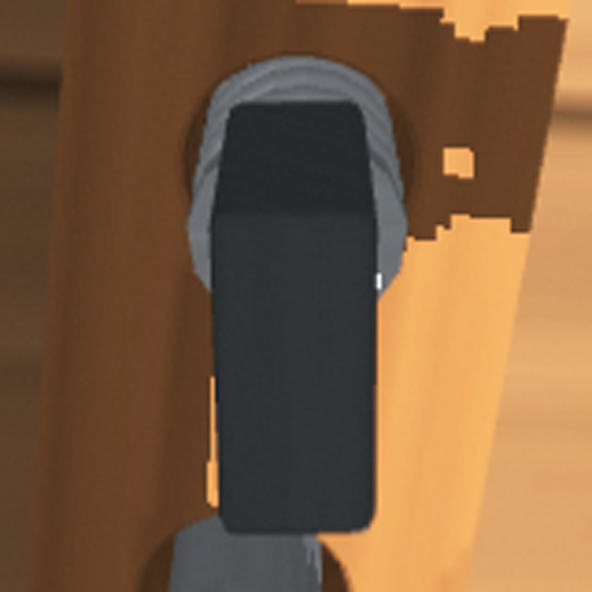

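Call:
play_rows([
  [0, 0, 0, 0],
  [0, 0, 0, 0],
  [0, 0, 0, 0],
  [0, 0, 0, 0],
  [0, 0, 0, 0],
  [0, 0, 0, 0],
  [0, 0, 0, 0],
  [0, 0, 0, 0],
], claw=0, force=60)

```text
t: 4.7
tcp_pos: [0.6242, 0.2108, 0.0805]
tool_rot: [0.707, 0.021, -0.707, 0.02]
force: [0.2, 0.8, 0.8]
finger_gap: 0.182
```

Call:
play_rows([
  [-0.01, 0, 0, 0],
  [-0.025, 0, 0, 0],
  [-0.045, 0, 0, 0],
  [-0.065, 0, 0, 0],
  [-0.085, 0, 0, 0],
  [-0.1, 0, 0, 0],
  [-0.11, 0, 0, 0],
  [-0.11, 0, 0, 0],
])

```text
t: 5.5
tcp_pos: [0.6251, 0.2108, 0.1925]
tool_rot: [0.708, 0.021, -0.705, 0.02]
force: [0.1, 0.2, -3.5]
finger_gap: 0.173
```

Run:
```python
from h import *
from station import manip,snapshot
st=manip.sense(); print(st['t'],st['tcp_pos'],yaw(st),st['force'],st['q'])
d=np.array([.531,-.0985,.19]);print(shift(st,d))
s=snapshot('side'); cv2.imwrite('pics/side4.png',cv2.resize(s['image'][180:330,170:330],None,fx=3.7,fy=3.7))
s=snapshot('wrist'); cv2.imwrite('pics/wrist4.png',s['image'])
```

```text
5.5 [0.62508264 0.21079783 0.19254164] -86.6277837112409 [ 0.06072267  0.22053216 -3.49908066] [1.55544918e-01 6.14678711e-01 1.38072131e+00 1.54182103e-03
 1.14220886e+00 1.66685041e+00]
[0.00157232 0.30323216 0.11212019]
```

View pics/side4.png

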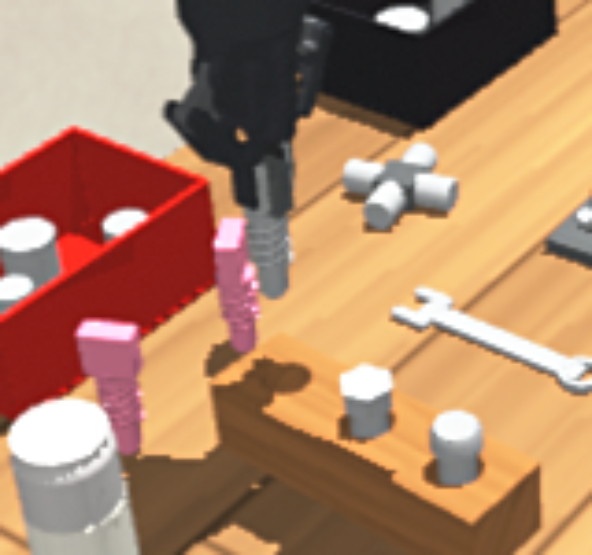

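View pics/wrist4.png

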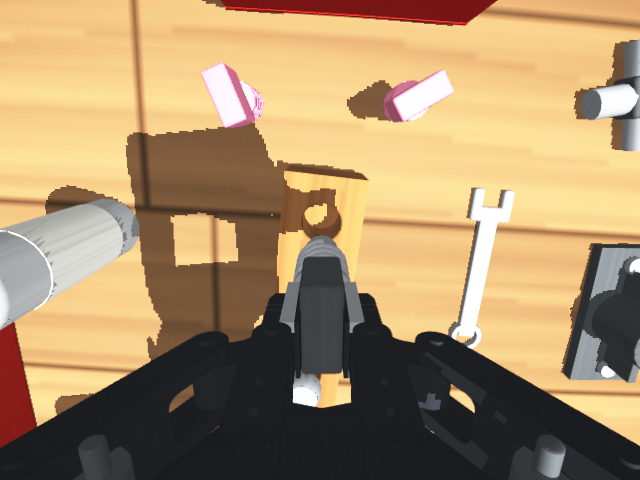

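Call:
play_rows([
  [0, 0.02, 0.008, -4],
  [0, 0.05, 0.018, -10],
  [0, 0.08, 0.029, -18],
  [0, 0.11, 0.04, -26],
  [0, 0.14, 0.051, -34],
  [0, 0.17, 0.062, -42],
  [0, 0.2, 0.073, -50],
  [0, 0.23, 0.084, -58],
  [0, 0.255, 0.093, -66],
  [0, 0.275, 0.101, -74],
  [0, 0.29, 0.106, -82],
  [0, 0.3, 0.11, -87],
  [0, 0.3036, 0.111, -89.1],
  [0, 0.3036, 0.111, -89.1],
  [0, 0.3036, 0.111, -89.1],
  [0, 0.3036, 0.111, -89.1],
])

```text
t: 7.2
tcp_pos: [0.5305, -0.0986, 0.1894]
tool_rot: [0.489, 0.511, -0.489, 0.51]
force: [0.3, -1.0, -4.3]
finger_gap: 0.18
```

Run:
```python
from h import *
from station import manip,snapshot
st=manip.sense(); print(st['t'],st['tcp_pos'],yaw(st),st['force'],st['q'])
print(tool(st)[1][:,0])
I=[]
for n in ['side','top','wrist']:
    s=snapshot(n); pickle.dump(s,open(n+'5.pkl','wb')); I.append(s)
u,v=[int(x) for x in proj(I[0],[[.532,-.099,.09]])[0]]
a=cv2.resize(I[0]['image'][v-35:v+35,u-35:u+35],None,fx=8,fy=8,interpolation=2); print('side org',u-35,v-35)
cv2.imwrite('pics/c8a.png',a)
u,v=[int(x) for x in proj(I[1],[[.532,-.099,.09]])[0]]
cv2.imwrite('pics/c8b.png',cv2.resize(I[1]['image'][v-35:v+35,u-35:u+35],None,fx=8,fy=8,interpolation=2)); print('top org',u-35,v-35)
cv2.imwrite('pics/wrist5.png',I[2]['image'])
```

```text
7.2 [ 0.53051161 -0.09856756  0.18938609] 2.4640472558108093 [ 0.30459671 -1.03806776 -4.27280131] [-3.91484178e-01  4.69872385e-01  1.68960434e+00  1.26287217e-03
  9.84329821e-01 -4.35188505e-01]
[-0.00164471  0.00181686 -0.999997  ]
side org 312 186
top org 330 214
```

View pics/c8a.png

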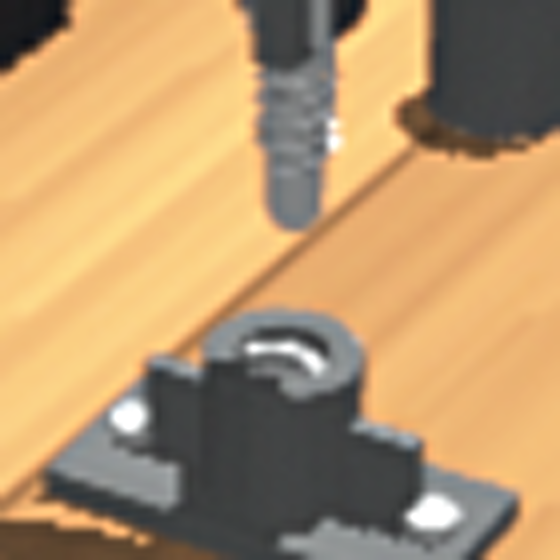

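View pics/c8b.png

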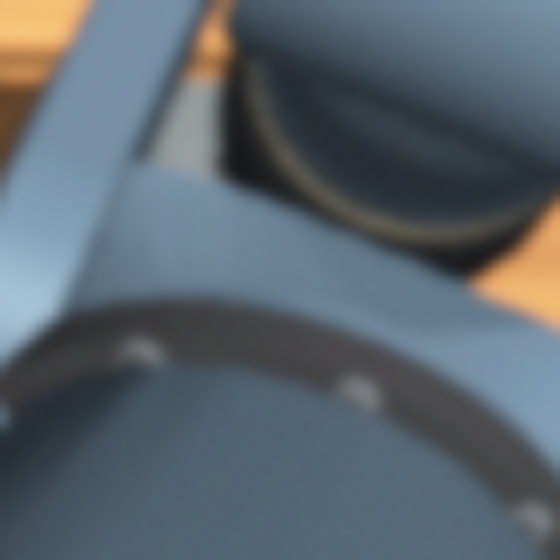

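View pics/wrist5.png

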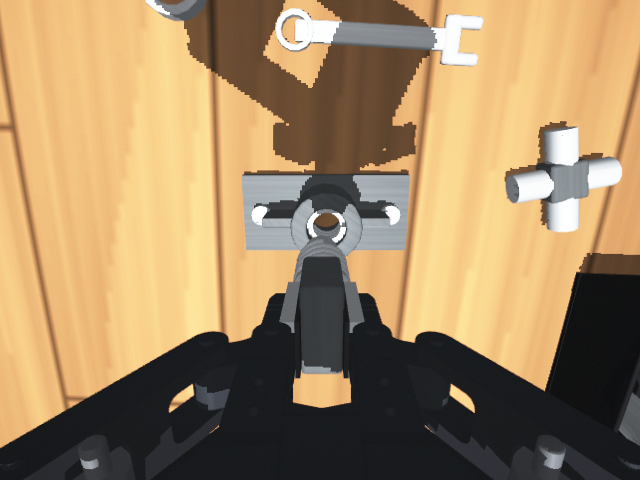

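Run:
```python
from h import *
s=pickle.load(open('wrist5.pkl','rb'))
cv2.imwrite('pics/c9.png',cv2.resize(s['image'][195:275,270:380],None,fx=7,fy=7,interpolation=2))
cv2.imwrite('pics/c10.png',cv2.resize(s['image'][250:390,250:400],None,fx=4,fy=4,interpolation=2))
d=pickle.load(open('side5.pkl','rb'))
print(plane(d,[[347.6,229.5]],.066),plane(d,[[348.75,213.7]],.119))
```

```text
[[ 0.53040567 -0.09845878  0.066     ]] [[ 0.52643998 -0.09591974  0.119     ]]
```

View pics/c9.png

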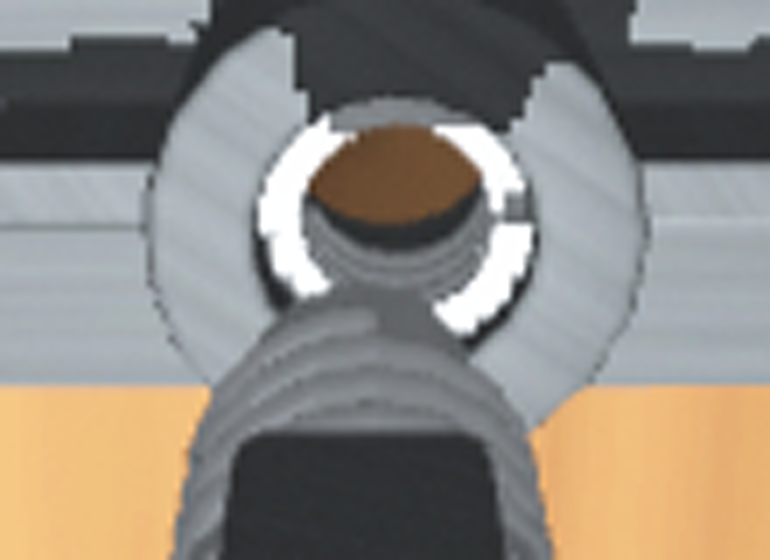

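View pics/c10.png

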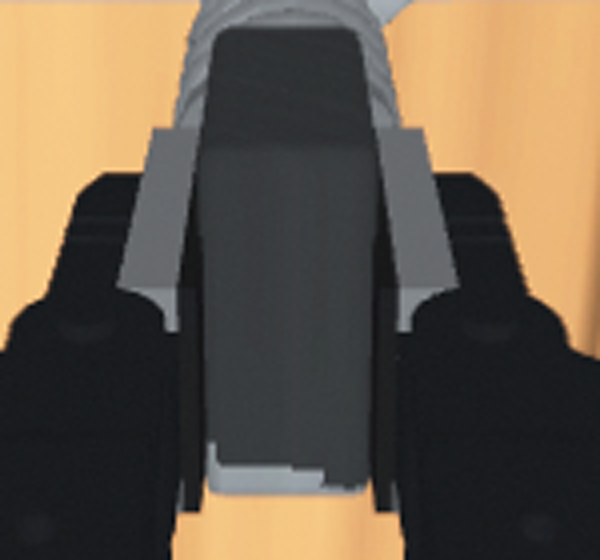

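Call:
play_rows([
  [0.01, 0.0036, 0.0022, 0],
  [0.02, 0.0036, 0.0022, 0],
  [0.03, 0.0036, 0.0022, 0],
  [0.04, 0.0036, 0.0022, 0],
  [0.041, 0.0036, 0.0022, 0],
  [0.041, 0.0036, 0.0022, 0],
  [0.041, 0.0036, 0.0022, 0],
])

```text
t: 8.05
tcp_pos: [0.5347, -0.1007, 0.1489]
tool_rot: [0.489, 0.511, -0.489, 0.51]
force: [-0.1, -0.1, -3.4]
finger_gap: 0.178
```

```bash
cat > look.py <<'E'
from h import *
from station import manip,snapshot
import sys
k=sys.argv[1]
st=manip.sense(); print(st['t'],st['tcp_pos'],'yaw',yaw(st),'F',st['force'],'M',st['ft_torque'],'q6',np.degrees(st['q'][5]),'gap',st['finger_gap'])
I=[snapshot(n) for n in ('side','wrist')]; pickle.dump(I,open(f'L{k}.pkl','wb'))
a=cv2.resize(I[0]['image'][180:260,312:382],None,fx=7,fy=7,interpolation=2)
b=cv2.resize(I[1]['image'][200:400,240:400],None,fx=2.8,fy=2.8,interpolation=2)
cv2.imwrite(f'pics/L{k}.png',np.hstack([a,b[:560]])[:,:800] if a.shape[1]+b.shape[1]>800 else np.hstack([a,b]))
E
python3 look.py 1
```

```text
8.05 [ 0.53466173 -0.10073417  0.14887629] yaw 2.4916964837596867 F [-0.10300354 -0.1218493  -3.35046005] M [ 0.01375551 -0.04850743  0.04529   ] q6 -25.008341085045775 gap 0.17753277498470435
```

```bash
echo
```

```text
(no output)
```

View pics/L1.png

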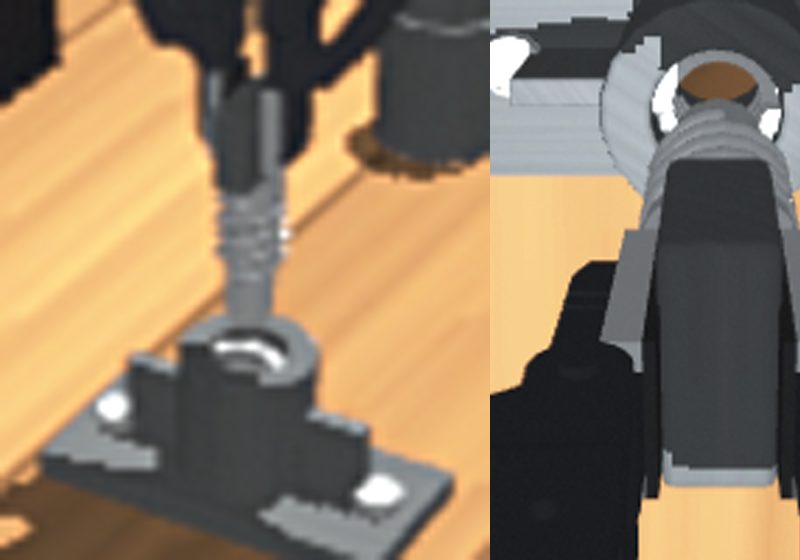

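Run:
```python
from h import *
I=pickle.load(open('L1.pkl','rb'));d=I[0]
cv2.imwrite('pics/c11.png',cv2.resize(d['image'][205:245,327:367],None,fx=14,fy=14,interpolation=cv2.INTER_CUBIC))
C=cloud(d)
print('depth-derived pilot col 347:',C[214:234,347].round(4))
```

```text
depth-derived pilot col 347: [[ 0.526  -0.0861  0.1233]
 [ 0.5289 -0.0911  0.1167]
 [ 0.5273 -0.0885  0.1155]
 [ 0.526  -0.0864  0.1138]
 [ 0.528  -0.09    0.1082]
 [ 0.5254 -0.0856  0.1082]
 [ 0.5258 -0.0865  0.1045]
 [ 0.5294 -0.0926  0.0968]
 [ 0.5275 -0.0895  0.096 ]
 [ 0.5263 -0.0875  0.0943]
 [ 0.5279 -0.0905  0.089 ]
 [ 0.5282 -0.091   0.0854]
 [ 0.528  -0.0909  0.0823]
 [ 0.5408 -0.1125  0.0627]
 [ 0.5409 -0.1128  0.0592]
 [ 0.5394 -0.1105  0.0578]
 [ 0.5382 -0.1085  0.056 ]
 [ 0.5374 -0.1073  0.0537]
 [ 0.5375 -0.1075  0.0502]
 [ 0.5222 -0.0817  0.067 ]]
```

View pics/c11.png

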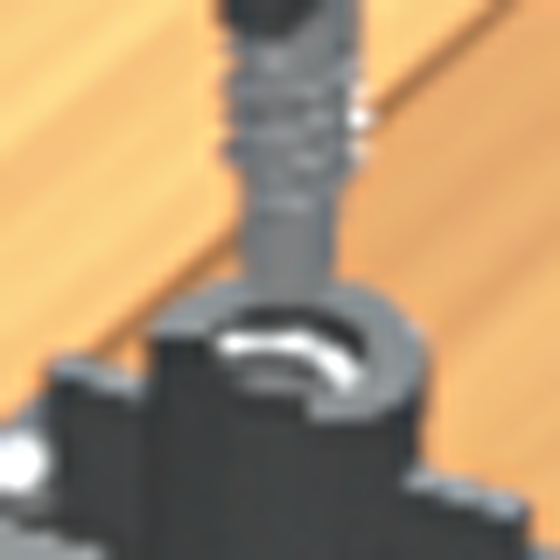

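Run:
```python
from h import *
from scipy.optimize import least_squares
I=pickle.load(open('L1.pkl','rb'));d=I[0];C=cloud(d)
def fit(P,r,c0):
    f=lambda c: np.hypot(P[:,0]-c[0],P[:,1]-c[1])-r
    q=least_squares(f,c0,loss='soft_l1',f_scale=.002); return q.x,len(P),np.std(f(q.x))
P=C[205:228,335:360].reshape(-1,3)
m=(P[:,2]>.083)&(P[:,2]<.102)&(np.hypot(P[:,0]-.534,P[:,1]+.099)<.014)
print('pilot',fit(P[m],.010,[.534,-.099]))
P=C[228:262,330:362].reshape(-1,3)
m=(P[:,2]>.03)&(P[:,2]<.062)&(np.hypot(P[:,0]-.534,P[:,1]+.099)<.034)&(np.hypot(P[:,0]-.534,P[:,1]+.099)>.022)
# exclude webs along foot: near angle away
ang=np.degrees(np.arctan2(P[:,1]+.099,P[:,0]-.534)); m&=(ang>30)&(ang<150)
print('boss',fit(P[m],.028,[.534,-.099]))
P=C[222:240,335:362].reshape(-1,3); m=(P[:,2]>.062)&(P[:,2]<.071); Q=P[m]; print('rim',Q.mean(0),Q.min(0),Q.max(0),len(Q))
w=I[1];W=cloud(w);P=W.reshape(-1,3);r=np.hypot(P[:,0]-.534,P[:,1]+.099);m=(abs(P[:,2]-.066)<.004)&(r<.035)
Q=P[m];print('wrist rim',len(Q),Q.min(0),Q.max(0))
```

```text
pilot (array([ 0.53331783, -0.09867653]), 36, np.float64(0.0015419612946349281))
boss (array([ 0.5321072 , -0.09796405]), 146, np.float64(0.0018213469678697285))
rim [ 0.53069707 -0.0937912   0.06551844] [ 0.50268383 -0.12618735  0.06226625] [ 0.56057812 -0.06831003  0.06998977] 144
wrist rim 2873 [ 0.5063886  -0.11774671  0.06200136] [ 0.56179769 -0.06873993  0.06922133]
```

Call:
play_rows([
  [0.005, -0.0005, -0.0004, 0],
  [0.01, -0.0005, -0.0004, 0],
  [0.015, -0.0005, -0.0004, 0],
  [0.02, -0.0005, -0.0004, 0],
  [0.02, -0.0005, -0.0004, 0],
])

```text
t: 8.65
tcp_pos: [0.5336, -0.1001, 0.1282]
tool_rot: [0.489, 0.512, -0.489, 0.51]
force: [-1.0, -0.1, -2.8]
finger_gap: 0.173
```

Call:
play_rows([
  [0.004, 0, 0, 0],
  [0.008, 0, 0, 0],
  [0.012, 0, 0, 0],
  [0.015, 0, 0, 0],
  [0.015, 0, 0, 0],
])

```text
t: 9.15
tcp_pos: [0.5335, -0.1001, 0.1127]
tool_rot: [0.489, 0.512, -0.489, 0.51]
force: [-0.0, -0.0, -3.1]
finger_gap: 0.175
```

```bash
python3 look.py 2
```

```text
9.15 [ 0.53348648 -0.10007249  0.11271865] yaw 2.487163901637199 F [-0.00931481 -0.02256557 -3.11734883] M [-0.02224778 -0.00302114 -0.01112304] q6 -24.99659874020897 gap 0.1746970801825033
```

View pics/L2.png

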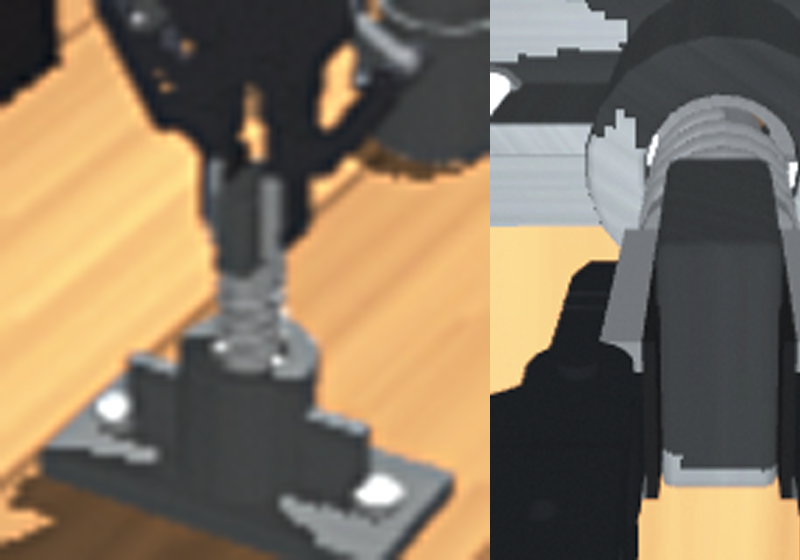

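The pilot has gone freely into the bore (no side force). Lowering on to the thread.

Call:
play_rows([
  [0.002, 0, 0, 0],
  [0.004, 0, 0, 0],
  [0.006, 0, 0, 0],
  [0.0075, 0, 0, 0],
  [0.0075, 0, 0, 0],
])

```text
t: 9.75
tcp_pos: [0.5335, -0.1001, 0.1054]
tool_rot: [0.489, 0.512, -0.489, 0.51]
force: [0.1, 0.1, -2.6]
finger_gap: 0.179
```

Call:
play_rows([
  [0.001, 0, 0, 0],
  [0.002, 0, 0, 0],
  [0.002, 0, 0, 0],
])

```text
t: 10.05
tcp_pos: [0.5335, -0.1001, 0.1035]
tool_rot: [0.489, 0.512, -0.489, 0.51]
force: [0.5, -0.1, -1.4]
finger_gap: 0.178
```

Call:
play_rows([
  [0.0005, 0, 0, 0],
  [0.001, 0, 0, 0],
  [0.001, 0, 0, 0],
])

```text
t: 10.35
tcp_pos: [0.5336, -0.1002, 0.1034]
tool_rot: [0.489, 0.512, -0.489, 0.51]
force: [-0.7, -0.9, 4.6]
finger_gap: 0.178
```

Call:
play_rows([
  [0, 0, 0, 0],
  [0, 0, 0, 0],
  [0, 0, 0, 0],
  [0, 0, 0, 0],
  [0, 0, 0, 0],
  [0, 0, 0, 0],
], claw=20)

```text
t: 10.95
tcp_pos: [0.5336, -0.1001, 0.1033]
tool_rot: [0.489, 0.512, -0.489, 0.51]
force: [-0.6, -0.5, 0.4]
finger_gap: 0.202
```

```bash
python3 look.py 3
```

```text
10.95 [ 0.53362469 -0.10013854  0.1032929 ] yaw 2.499138914157175 F [-0.60399843 -0.54597888  0.35565027] M [-0.03822916  0.00190165  0.01034212] q6 -25.00217468881772 gap 0.20178147845879685
```

View pics/L3.png

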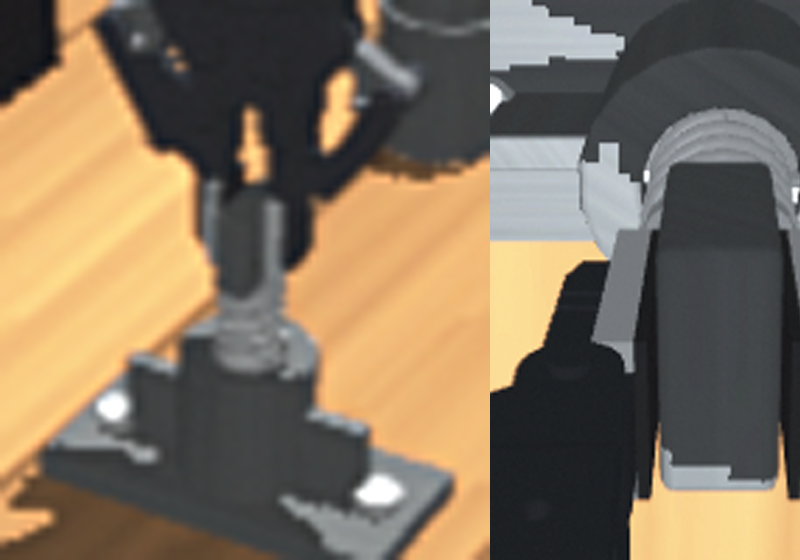

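Weight has passed onto the thread (tool force ≈0). Now I centre the tool on the screw (+2 mm y) and back it up, loosely, raising the tool with it.

Call:
play_rows([
  [-0.001, 0, -0.001, 0],
  [-0.001, 0, -0.002, 0],
  [-0.001, 0, -0.002, 0],
  [-0.0013, 0, -0.002, -7],
  [-0.0016, 0, -0.002, -14],
  [-0.0019, 0, -0.002, -21],
  [-0.0022, 0, -0.002, -28],
  [-0.0025, 0, -0.002, -35],
  [-0.0028, 0, -0.002, -42],
  [-0.0031, 0, -0.002, -49],
  [-0.0034, 0, -0.002, -56],
  [-0.0037, 0, -0.002, -63],
  [-0.004, 0, -0.002, -70],
  [-0.004, 0, -0.002, -70],
])

```text
t: 12.45
tcp_pos: [0.5336, -0.0982, 0.1074]
tool_rot: [0.108, 0.7, -0.107, 0.698]
force: [0.0, 1.0, 0.5]
finger_gap: 0.2
```

```bash
python3 look.py 4
```

```text
12.45 [ 0.53359487 -0.09823673  0.10739075] yaw 72.48191455866085 F [0.04910682 0.97618969 0.4558731 ] M [ 0.04499786 -0.07503449  0.00514452] q6 -94.79175847313807 gap 0.19981543695562387
```

View pics/L4.png

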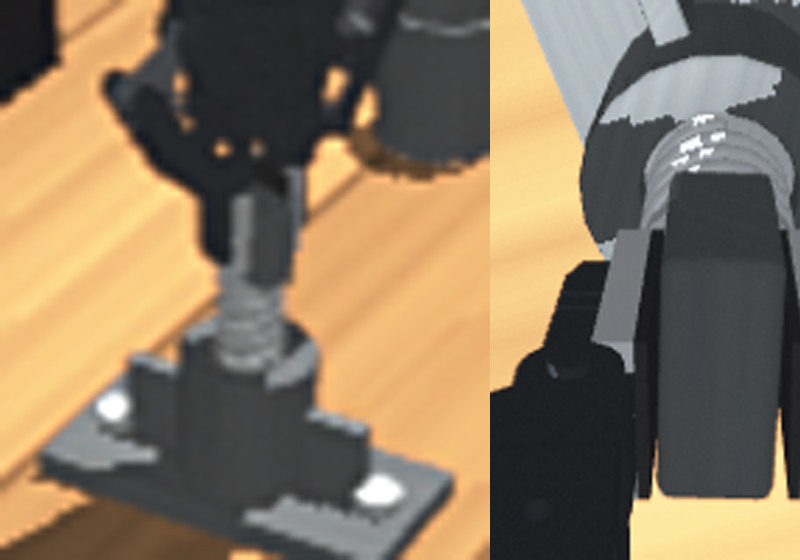

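Call:
play_rows([
  [0, 0, 0, -4],
  [-0.0003, 0, 0, -8],
  [-0.0006, 0, 0, -12],
  [-0.001, 0, 0, -16],
  [-0.001, 0, 0, -20],
  [-0.001, 0, 0, -24],
  [-0.001, 0, 0, -28],
  [-0.001, 0, 0, -31],
  [-0.001, 0, 0, -33],
  [-0.001, 0, 0, -33],
  [-0.001, 0, 0, -33],
])

```text
t: 13.65
tcp_pos: [0.5335, -0.098, 0.1083]
tool_rot: [-0.093, 0.701, 0.095, 0.7]
force: [0.6, -0.5, -0.5]
finger_gap: 0.198
```

```bash
python3 look.py 5
```

```text
13.65 [ 0.53350049 -0.09802595  0.10831152] yaw 105.24859683805369 F [ 0.60512453 -0.47924828 -0.50013839] M [ 0.02979812  0.04036635 -0.03750156] q6 -127.55522564143222 gap 0.1979512421621327
```

View pics/L5.png

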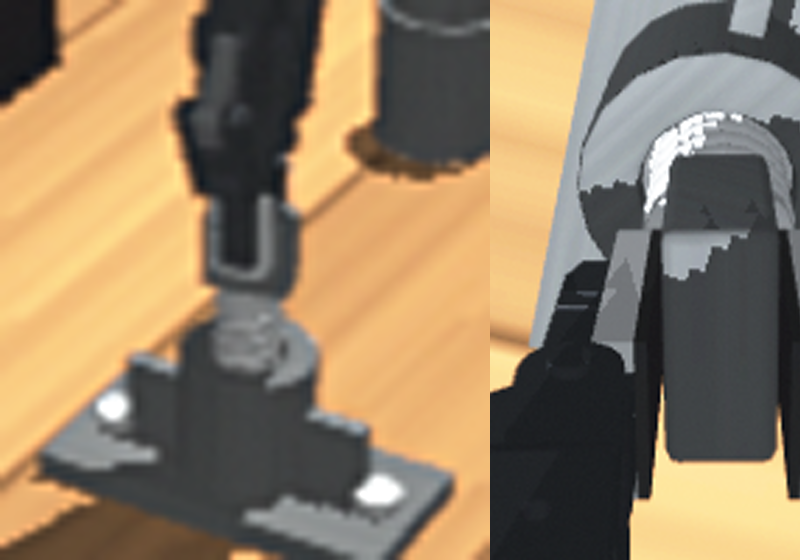

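```bash
cat > ht.py <<'E'
from h import *
import sys
for k in sys.argv[1:]:
    w=pickle.load(open(f'L{k}.pkl','rb'))[1]; C=cloud(w)
    P=C[305:360:2,308:330:2].reshape(-1,3); print(k,'head top z',np.median(P[:,2]),'bottom',np.median(P[:,2])-.1)
E
python3 ht.py 1 2 3 4 5
```

```text
1 head top z 0.17949218122418836 bottom 0.07949218122418836
2 head top z 0.14333450693295108 bottom 0.04333450693295107
3 head top z 0.13385913376568112 bottom 0.033859133765681115
4 head top z 0.13683856887453963 bottom 0.03683856887453962
5 head top z 0.13046317183283376 bottom 0.030463171832833758
```

It climbed to about 36–37 mm, then dropped to about 29.5 mm (wrist depth). Now turning forward, loosely, with the tool following down.

Call:
play_rows([
  [0.0005, 0, 0, 4],
  [0.001, 0, 0, 11],
  [0.0015, 0, 0, 18],
  [0.002, 0, 0, 25],
  [0.0025, 0, 0, 32],
  [0.003, 0, 0, 39],
  [0.0035, 0, 0, 46],
  [0.004, 0, 0, 53],
  [0.0045, 0, 0, 60],
  [0.005, 0, 0, 67],
  [0.0055, 0, 0, 74],
  [0.006, 0, 0, 81],
  [0.0065, 0, 0, 88],
  [0.007, 0, 0, 95],
  [0.0075, 0, 0, 102],
  [0.008, 0, 0, 109],
  [0.0085, 0, 0, 116],
  [0.009, 0, 0, 122],
  [0.0095, 0, 0, 126],
  [0.0095, 0, 0, 126],
])

```text
t: 15.75
tcp_pos: [0.534, -0.0981, 0.0991]
tool_rot: [0.582, 0.402, -0.582, 0.401]
force: [1.0, 0.6, 0.1]
finger_gap: 0.198
```

```bash
python3 look.py 6; python3 ht.py 6
```

```text
15.75 [ 0.53395725 -0.09813405  0.09914773] yaw -20.745912366956492 F [1.03421916 0.55513568 0.09196226] M [ 0.0468271  -0.04212858  0.00994578] q6 -1.565052234518661 gap 0.19768274703699026
6 head top z 0.12489107226709481 bottom 0.024891072267094805
```

View pics/L6.png

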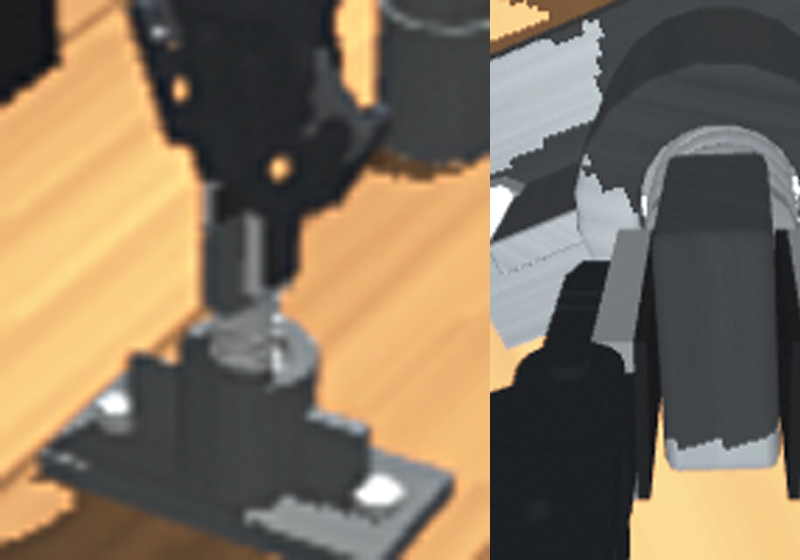

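Call:
play_rows([
  [0.0005, 0, 0, 4],
  [0.001, 0, 0, 11],
  [0.0015, 0, 0, 18],
  [0.002, 0, 0, 25],
  [0.0025, 0, 0, 32],
  [0.003, 0, 0, 39],
  [0.0035, 0, 0, 46],
  [0.004, 0, 0, 53],
  [0.0045, 0, 0, 60],
  [0.005, 0, 0, 67],
  [0.0055, 0, 0, 74],
  [0.006, 0, 0, 81],
  [0.0065, 0, 0, 88],
  [0.007, 0, 0, 95],
  [0.0075, 0, 0, 102],
  [0.008, 0, 0, 109],
  [0.0082, 0, 0, 116],
  [0.0085, 0, 0, 122],
  [0.0085, 0, 0, 127],
  [0.0085, 0, 0, 127],
])

```text
t: 17.85
tcp_pos: [0.5334, -0.0979, 0.0903]
tool_rot: [-0.619, 0.34, 0.621, 0.341]
force: [0.0, 0.5, 0.5]
finger_gap: 0.203
```

```bash
python3 look.py 7; python3 ht.py 7
```

```text
17.85 [ 0.53338506 -0.0979177   0.09031249] yaw -147.5961934309337 F [0.01793973 0.48987929 0.49684913] M [0.02406204 0.11021052 0.00640487] q6 125.29012172544174 gap 0.2032462261764939
7 head top z 0.11920794534478259 bottom 0.01920794534478258
```

Call:
play_rows([
  [0, 0, 0, 0],
  [0, 0, 0, 0],
  [0, 0, 0, 0],
  [0, 0, 0, 0],
  [0, 0, 0, 0],
  [0, 0, 0, 0],
  [0, 0, 0, -4],
  [0, 0, 0, -12],
  [0, 0, 0, -20],
  [0, 0, 0, -28],
  [0, 0, 0, -36],
  [0, 0, 0, -44],
  [0, 0, 0, -52],
  [0, 0, 0, -60],
  [0, 0, 0, -68],
  [0, 0, 0, -76],
  [0, 0, 0, -84],
  [0, 0, 0, -88],
  [0, 0, 0, -90],
  [0, 0, 0, -90],
], claw=80)

```text
t: 19.95
tcp_pos: [0.5335, -0.098, 0.0903]
tool_rot: [-0.678, -0.199, 0.679, -0.197]
force: [-0.1, -0.3, 0.2]
finger_gap: 0.801
```

Call:
play_rows([
  [0, 0, 0, -4],
  [0, 0, 0, -12],
  [0, 0, 0, -20],
  [0, 0, 0, -28],
  [0, 0, 0, -36],
  [0, 0, 0, -44],
  [0, 0, 0, -52],
  [0, 0, 0, -60],
  [0, 0, 0, -68],
  [0, 0, 0, -76],
  [0, 0, 0, -84],
  [0, 0, 0, -88],
  [0, 0, 0, -90],
  [0, 0, 0, -90],
  [0, 0, 0, -90],
])

```text
t: 21.45
tcp_pos: [0.5335, -0.098, 0.0903]
tool_rot: [0.341, 0.621, -0.34, 0.619]
force: [0.1, -0.9, -0.1]
finger_gap: 0.8
```

```bash
python3 look.py 8; python3 ht.py 8
```

```text
21.45 [ 0.53348994 -0.09802401  0.09031504] yaw 32.415446399645674 F [ 0.05693896 -0.92350667 -0.06977803] M [-0.06148723  0.02284158 -0.02223099] q6 -54.71944195071896 gap 0.8001144112140409
8 head top z 0.11928291703392051 bottom 0.019282917033920502
```

View pics/L8.png

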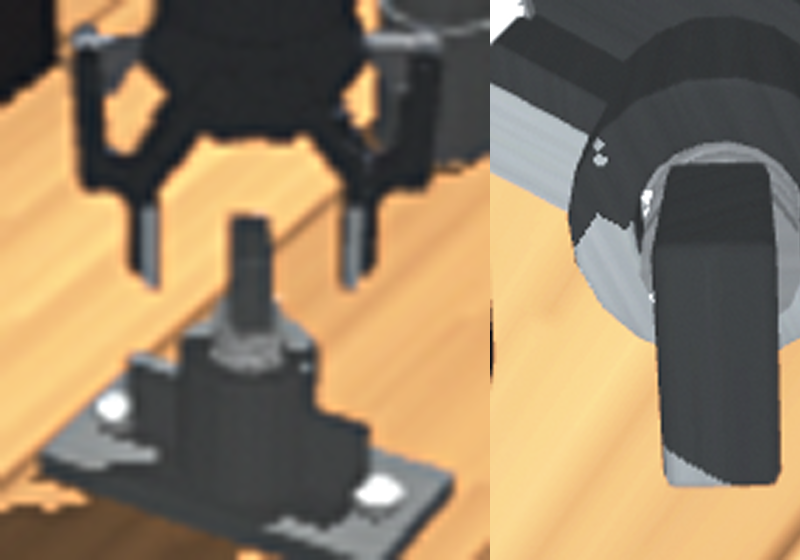

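Call:
play_rows([
  [0, 0, 0, 0],
  [0, 0, 0, 0],
  [0, 0, 0, 0],
  [0, 0, 0, 0],
  [0, 0, 0, 0],
  [0, 0, 0, 0],
  [0, 0, 0, 0],
], claw=20)

```text
t: 22.25
tcp_pos: [0.5335, -0.098, 0.0903]
tool_rot: [0.341, 0.621, -0.34, 0.619]
force: [0.2, -0.3, -0.2]
finger_gap: 0.197
```

Call:
play_rows([
  [0, 0, 0, 4],
  [0.0003, 0, 0, 11],
  [0.0006, 0, 0, 18],
  [0.0009, 0, 0, 25],
  [0.0012, 0, 0, 32],
  [0.0015, 0, 0, 39],
  [0.0018, 0, 0, 46],
  [0.0021, 0, 0, 53],
  [0.0024, 0, 0, 60],
  [0.0027, 0, 0, 67],
  [0.003, 0, 0, 74],
  [0.0033, 0, 0, 81],
  [0.0036, 0, 0, 88],
  [0.004, 0, 0, 95],
  [0.0043, 0, 0, 102],
  [0.0046, 0, 0, 109],
  [0.005, 0, 0, 114],
  [0.005, 0, 0, 117],
  [0.005, 0, 0, 117],
])

```text
t: 24.15
tcp_pos: [0.5333, -0.098, 0.0853]
tool_rot: [-0.706, -0.034, 0.707, -0.033]
force: [0.1, -0.3, 0.0]
finger_gap: 0.201
```

```bash
python3 look.py 9; python3 ht.py 9
```

```text
24.15 [ 0.53326248 -0.09801119  0.08534575] yaw -84.55121967188487 F [ 0.09341093 -0.30698823  0.01319087] M [-0.01315959  0.07481272 -0.03116416] q6 62.25041709823535 gap 0.20116858906837717
9 head top z 0.11412050357523895 bottom 0.014120503575238946
```

View pics/L9.png

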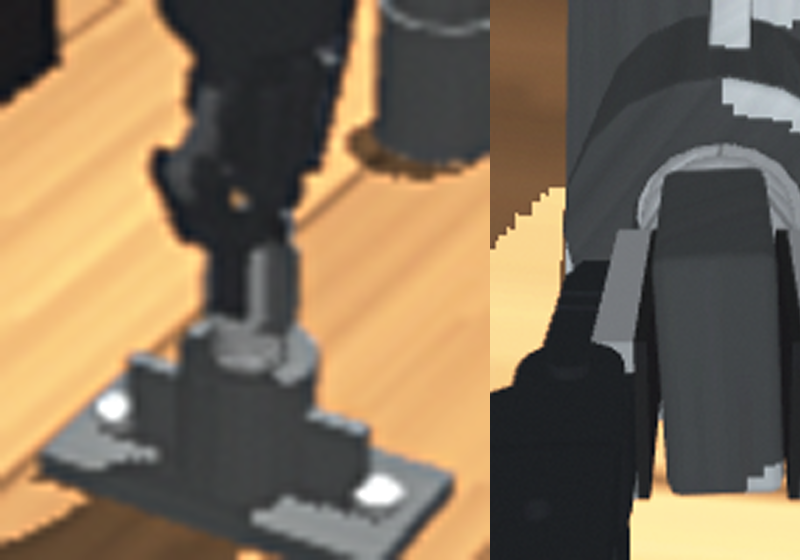

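Call:
play_rows([
  [0, 0, 0, 0],
  [0, 0, 0, 0],
  [0, 0, 0, 0],
  [0, 0, 0, 0],
  [0, 0, 0, 0],
  [0, 0, 0, 0],
  [0, 0, 0, 0],
  [0, 0, 0, 0],
  [0, 0, 0, 0],
  [0, 0, 0, 0],
], claw=0, force=40)

```text
t: 25.25
tcp_pos: [0.5334, -0.0981, 0.0853]
tool_rot: [-0.706, -0.035, 0.707, -0.033]
force: [0.2, -3.0, 0.0]
finger_gap: 0.179
```

```bash
python3 look.py 10; python3 ht.py 10
python3 - <<'E'
from station import snapshot
import cv2
cv2.imwrite('pics/side10.png',snapshot('side')['image'])
E
```

```text
25.25 [ 0.53343433 -0.09814132  0.08529663] yaw -84.49155305815898 F [ 0.2058856  -2.97005884  0.00299591] M [-0.3069912  -0.01589537  0.00786527] q6 62.194305007156714 gap 0.1792545015554096
10 head top z 0.11398970795056176 bottom 0.013989707950561758
```

View pics/L10.png

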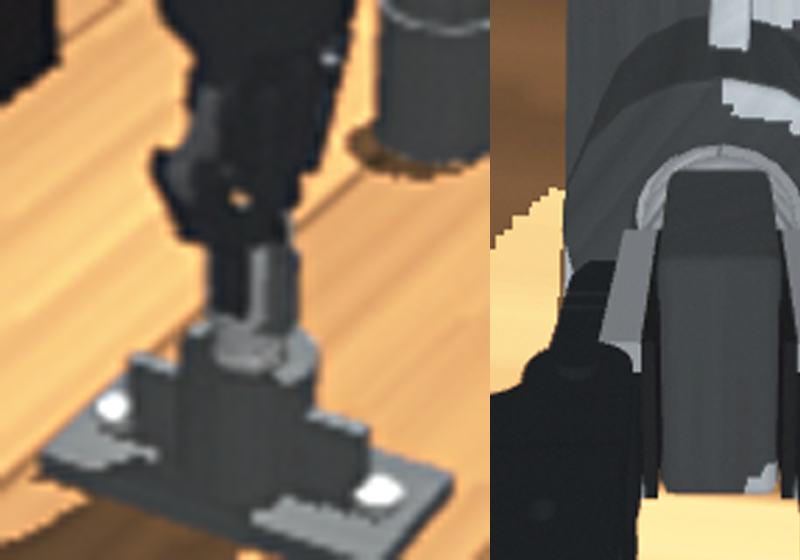

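View pics/side10.png

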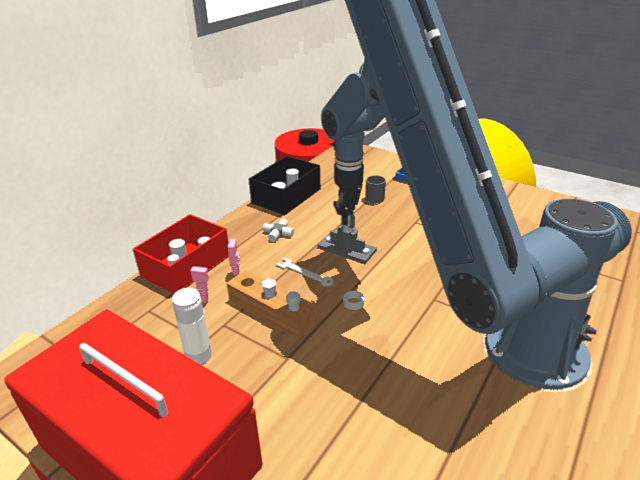

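```bash
python3 -c "
from station import manip
print(manip.sign_off())"
```

```text
the job is handed in; nothing more can be done
None
```

I took the oblong-headed screw from the rack and stood it in the boss, square across the foot. I then backed it up until it dropped, screwed it forward about one turn with one half-turn regrip, and handed the job in while gripping its head. No verdict was reported.

**Heights:** The wrist camera's depth reads about 0.9 mm high. With that taken off, the screw's lower end was at these heights, against the expected ones:

| Stage | Measured | Expected |
|---|---|---|
| Resting on the thread | about 33 mm | 33 mm |
| Climbing, last reading, 20° before the head was in line with the foot | about 36 mm | 37 mm at the thread's end |
| After the drop | about 29.5 mm | 29 mm |
| Final | about 13 mm (raw 14.0) | 13 mm (10–16.5 allowed) |

**Last checks:** The fingers are closed on the head with the grip set to 40 N, and I finished at about 25 s of the 67 s. The final side view shows the hex bolt, the pin and the other objects I could see still in place.

**Disagreements:**
- The three cameras disagreed by 2–6 mm, so I aligned the screw to the boss by comparing both within the same camera.
- The final grip shows a 3 N sideways force on the tool, with the screw taking up its play in the thread. I left it.
- I did not measure the final tilt or how far the screw is off the boss's axis. I relied on the 1 mm of play to keep both within limits.

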